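# Release the safety tab and lift the latch of a luthier's tool case

## Task

Unfasten the green tool case: gently slide its red safety tab back, away from the case's front edge, until you feel it come up against its stop, then take the yellow knob and swing the latch up until it stands upright, and leave it standing there. Do not ram the tab into its stop, do not force the latch while the tab still holds it, and leave the other things on the case and bench where they are.

Things in the scene. Friction and masses are not known exactly. Their poses are not given: they have to be found in the camera images.
- case: Green tool case with aluminium edges, 240 (x) by 340 (y) by 85 mm high, fixed to the bench. Origin: centre of its underside. Its x axis points from its front edge to its back, y to its left, z up. The lid stays shut. The latch lies on top of the lid near the front edge, in the middle; the tab slides on top of the lid to the left (+y) of the latch.
- tab_block (a point): Centre of the red block of the safety tab: 14 (x) by 22 (y) by 20 mm high, axes as the case's, underside 13 mm and top 33 mm above the lid. In front of it (-x of the case) the lid is clear. To its right, 28 mm from its centre, begins a dark steel bolt, 18 mm high above the lid, that reaches over the latch strap and holds it down.
- tab: The same red safety tab as a body; origin 16.5 mm below the block's centre, axes as the case's. No spring: it stays where it is left. It first slides idly against about 2.5 N of friction, then takes the steel bolt along (about 5.5 N in all) for 8 mm, then both meet a solid stop. More than 20 N of push bends it.
- tab_slide (a joint): Travel of the safety tab along the case's +x, in m, 0 at the front end; starts at 0 to 3 mm. Its stop is hidden under the black cover behind the tab and set differently on every case, at 12 to 30 mm of travel; the latch comes free only in the last 2 mm before the stop.
- knob (a point): Centre of the yellow knob of the latch: a disc 26 mm across and 18 mm thick (its axis along the case's y, flat faces to both sides), with the latch down 40 mm above the lid. It sits on a neck on a steel strap 14 mm wide, whose top is 10 mm above the lid. Pinch it by its two flat faces; it can pivot between the fingers.
- strap: The steel latch strap with the knob; origin on the hinge line. With the latch down it runs 95 mm from the hinge towards the front edge (-x of the case) and its nose hangs over the edge.
- hinge (a point): Middle of the latch's hinge, fixed to the case 12 mm above the lid; hinge line along the case's y. With the latch down the knob's centre is 75 mm in front of it (-x of the case) and 28 mm above it.
- latch (a joint): Angle of the latch in rad: 0 down, grows as the knob end is lifted up and back, 1.57 with the strap upright, stop at 1.75. A stiff hinge (about 0.12 N m): it stays where it is left. Freed, it lifts with about 3 N at the knob; a hard pull while the tab still holds it damages the bolt (over 25 N between strap and bolt, that is about 15 N at the knob).
- finger_plane: Bystander lying on the lid: small brass finger plane, 60 by 24 by 35 mm; origin under its centre.
- wax_tin: Bystander on the lid: aluminium tin, 60 mm across, 28 mm high; origin under its centre.
- glue_bottle: Bystander on the bench: white bottle, 60 mm across, 160 mm high; origin under its centre.
- chisel: Bystander on the bench: wooden-handled tool, 240 mm long; origin under its centre.
- mallet: Bystander on the bench: wooden mallet, 260 mm long; origin under the middle of its length.
- cam_clamp: Bystander on the bench: wooden-jawed clamp, 220 by 100 by 26 mm, lying flat; origin under its bar.

How it is judged (in metres and radians):
On the way, in this order (a step that is already met when the one before it is completed fails the run):
1. the safety tab has been slid back while the latch is still down (value of joint tab_slide above 0.0065 m and value of joint latch below 0.08 rad), for 0.2 s.
2. the latch has been swung up (value of joint latch above 1.25 rad), for 0.2 s.
At the end, for the whole second after the job is handed in: The latch stands up at rest, its angle over 1.25 rad (upright is 1.57), and the safety tab is still slid back, over 6.5 mm of travel (value of joint latch between 1.25 and 1.76 rad and velocity of joint latch between -0.05 and 0.05 rad/s and value of joint tab_slide above 0.0065 m); the robot touches nothing.
It fails at once if the safety tab is pushed with more than 20 N (contact force between tab and the fingers above 20 N or contact force between tab and the arm above 20 N).
It fails at once if the latch is forced against the bolt that holds it (over 25 N between them) (contact force between strap and case above 25 N).
It fails at once if a bystander is moved by more than 30 mm (distance of any of finger_plane, wax_tin, glue_bottle, chisel, mallet, cam_clamp from where it was at the start of the episode above 0.03 m).
It also fails if it takes over 51 s, if anything falls off the work surface, if the arm or the gripper's body presses on something with over 40 N, if the wrist force passes 120 N, or if a joint passes its speed limit or range.

## Robot

A 6-joint arm with a two-finger parallel gripper is mounted at the origin on the work surface. World frame = base frame: x ahead of the robot, y to its left, z up, the work surface at z = 0. Lengths are in m, angles in degrees, forces in N, time in s.
With the tool pointing down it reaches from about 0.25 to 0.725 m from the base axis. Payload 9.7 kg.
Tool frame: the origin (TCP) lies at the very end of the fingers, on their centre line; the grasp point (between the pads) lies 19 mm behind it; z points along the fingers, y is the line along which they close (so a half turn about z gives the same grasp; the last joint's range is limited). The gripper opens to 85 mm and grips with 20 to 120 N. Pads are 22 mm wide; open, the fingers measure 114 mm over their backs; the gripper's body (76 mm by 85 mm) begins 54 mm behind the grasp point. The pads swing forward as they close: fully open they stand 13 mm farther back than shut.
Start: joints at [-75.688, 4.979, 10.078, 95.1, 0, 90], TCP at [0.136, -0.533, 0.231] pointing down, gripper open.
Joint ranges: [-179.16, 179.16], [-48.56, 103.87], [-65.8, 70.77], [-126.05, 130.52], [-82.76, 87.17], [-180, 180]. Speed limits (degrees/s): [127.2, 127.2, 147.25, 180, 180, 180].

## Interface

Orientations are given as [roll, pitch, yaw] about the fixed x, y, z axes, in that order (R = Rz(yaw) Ry(pitch) Rx(roll)).
In Python, from workcell import bot, viewer, finder gives the robot as it stands. The module is installed in compiled form; this text tells all that it offers.
- The arm moves only by the shell command python3 -m inch 'ROWS' [FORCE]. ROWS is JSON, a list that holds one entry, the list of rows, each a list of 7 numbers: the opening in per cent of the stroke, from 0 (shut) to 100 (fully open), then the shift along the tool's x, y, z in mm, then the turn, a rotation vector about the tool's x, y, z in degrees. In form: [[[grip, tx, ty, tz, ax, ay, az], ...]]. A call has 1 to 8 rows; each row shifts and turns the commanded pose from where the row before left it, along the tool's axes as they then stand; what a row does not reach is not made up. A row lasts 1/8 s, in which the tool goes at most 62.5 mm and 10.7 degrees, less where a joint would pass 70% of its speed; a pose out of reach is approached as far as the arm can. A call with a gripper value outside its range is refused whole. The fingers move at their own pace and stop on an object; FORCE is the grip in N (left out, the last holds). Time passes only in rows, so rows that do not move let the fingers close. It gives the time, the measured TCP pose, the force, the opening and the grip force at its end, in the units of the state.
- bot.get_obs(): the state, without advancing time (a new reading comes with each control period).
- viewer.camera(name): name is "side" or "top"; returns a dict with "pixels" (480x640x3 uint8, red, green, blue), "vfov" (degrees; the focal length in pixels is half the picture's height over the tangent of half this angle, whatever the lens; pixels are square), "cx", "cy" (the principal point, pixels), "R" (3x3) and "t" (3): a world point X has camera coordinates R X + t. Camera axes: x right, y down, z forward; pixel columns grow to the right and rows downward; lengths in m; the calibration is good to about 2 mm. A picture is of the moment at which its call begins. There is no depth.
- bot.job_done(): hands the job in; it is judged then, once.
Trained networks look in the newest picture that a camera, given by its name, has taken for a name from the list of things; names that differ only in an ending like _2 or _b are one class to them, and where a whole thing is asked for, a point or a joint stands for the part that bears it (a point fixed in the world has none). Each returns a list of dicts, best first, with "conf" (0 to 1); they miss things now and then, are a little off and sometimes report something else, mostly with a low value. They report only what shows in the picture. A call takes as long as a camera call.
- finder.outline_of(camera, thing): "pixels" (480x640 bool, what is visible of it) and "extent" ([centre column, centre row, width, height] in pixels, round what is visible of it).
- finder.mark_of(camera, thing): "position" ([column, row] in pixels: a listed point, or the origin of a listed thing).
The state is a dict: "time": time; "q": joint angles; "qd": joint speeds; "joint_efforts": joint torques, N m; "ee_pos": TCP position; "tcp_rot": TCP orientation; "wrist_force": force on the tool from outside, world axes, zero at the start; "torque": the same for the moment, N m; "opening": finger opening in m; "grasp_force": force on a finger pad.
Only numpy, scipy, OpenCV 4.12 (cv2) and the standard library are available. Lean on these libraries where they do the work, as an engineer would, in place of code of your own. Each camera call takes 0.05 s, during which the arm holds its last target. There are 200 camera calls.

## Working session

There is one attempt and no reset: what is moved stays moved. The work goes in short steps, Python scripts to look and compute and a shell command to move; the robot and the scene stay as the last step left them, time stands still between calls to the robot, and variables do not carry over. Pictures are saved under pics/ and viewed, at most 10 in all, crops included, and the job is handed in when it is done.

```bash
mkdir -p pics
cat > h.py <<'E'
import numpy as np, cv2
from workcell import bot, viewer, finder
from scipy.optimize import least_squares
def K(c):
    f=240/np.tan(np.radians(c["vfov"]/2)); return f,c["cx"],c["cy"]
def proj(c,X):
    f,cx,cy=K(c); p=np.asarray(c["R"])@np.asarray(X)+np.asarray(c["t"]); return np.array([cx+f*p[0]/p[2],cy+f*p[1]/p[2]])
def ray(c,uv):
    f,cx,cy=K(c); R=np.asarray(c["R"]); return -R.T@np.asarray(c["t"]), R.T@np.array([(uv[0]-cx)/f,(uv[1]-cy)/f,1])
def atz(c,uv,z):
    o,d=ray(c,uv); return o+d*(z-o[2])/d[2]
def tri(c1,u1,c2,u2):
    r=least_squares(lambda X:np.r_[proj(c1,X)-u1,proj(c2,X)-u2],[.45,0,.1]); return r.x, np.abs(r.fun).max()
E
python3 - <<'E'
from h import *
C={}
for n in("side","top"):
    C[n]=viewer.camera(n); cv2.imwrite(f"pics/{n}0.png",C[n]["pixels"][:,:,::-1])
    c=C[n]; print(n,c["vfov"],ray(c,[320,240]))
for th in("tab_block","knob","hinge","case","tab","strap","finger_plane","wax_tin","glue_bottle"):
    P={}
    for n in C:
        m=finder.mark_of(n,th); print(th,n,[(np.round(a["position"],1),round(a["conf"],2)) for a in m[:2]])
        if m:P[n]=m[0]["position"]
    if len(P)==2: print("   ",tri(C["side"],P["side"],C["top"],P["top"]))
print(bot.get_obs())
E
```

```text
side 50.07016211310355 (array([0.01699119, 0.52586678, 1.00103419]), array([ 0.44925818, -0.44036471, -0.777667  ]))
top 51.22855113902819 (array([ 0.38492889, -0.01489925,  1.62373175]), array([ 0.12737439, -0.00472976, -0.99186579]))
tab_block side [(array([305.7, 257.6]), 0.47)]
tab_block top [(array([286.3, 258.6]), 0.53)]
    (array([0.51998146, 0.07823869, 0.10931681]), np.float64(0.615374225966832))
knob side [(array([331.6, 240.3]), 0.75)]
knob top [(array([309.4, 261.9]), 0.75), (array([304.2, 242.5]), 0.59)]
    (array([0.51000447, 0.00823889, 0.11693669]), np.float64(0.5355012487646036))
hinge side [(array([303.3, 233.1]), 0.86)]
hinge top [(array([303. , 243.3]), 0.64), (array([310.5, 261.6]), 0.49)]
    (array([0.57183694, 0.03199535, 0.10841013]), np.float64(0.9141210572218199))
case side [(array([291.8, 258.9]), 0.57), (array([284.5, 204.2]), 0.48)]
case top [(array([300.4, 236.7]), 0.9)]
    (array([ 0.60703036,  0.04332534, -0.01125217]), np.float64(0.4823746242200002))
tab side [(array([310.2, 262.6]), 0.49)]
tab top [(array([287.7, 258.9]), 0.58)]
    (array([0.516
[... 801 characters left out ...]
t64(0.002252668787377843))
{'time': 1.0, 'q': array([-7.56879888e+01,  4.97888683e+00,  1.00774562e+01,  9.50994165e+01,
       -4.03590194e-04,  8.99991237e+01]), 'qd': array([-0.00427106,  0.04650194, -0.00129939,  0.0880893 , -0.0663744 ,
        0.05216452]), 'joint_efforts': array([ 1.05385636e-03, -5.20102215e+01,  4.64870632e+01,  1.36777140e-03,
        2.38940938e-04, -2.95740136e-06]), 'ee_pos': array([ 0.13595741, -0.53292352,  0.23127748]), 'tcp_rot': array([-1.79999153e+02,  4.03577238e-04,  1.43128875e+01]), 'wrist_force': array([-1.37565722, -0.80039363,  0.01040998]), 'torque': array([-0.01559951,  0.01778209, -0.00881515]), 'grasp_force': 0.0, 'opening': 0.08505354553549453}
```

Run:
```python
from h import *
a=cv2.imread("pics/side0.png")[170:320,210:410]; b=cv2.imread("pics/top0.png")[180:330,210:410]
cv2.imwrite("pics/crop0.png",np.vstack([cv2.resize(x,(800,600),interpolation=3) for x in(a,)]))
cv2.imwrite("pics/crop1.png",cv2.resize(b,(800,600),interpolation=3))
for n in("side","top"):
    viewer.camera(n)
    m=finder.outline_of(n,"case")[0]; r=cv2.minAreaRect(np.argwhere(m["pixels"])[:,::-1].astype(np.float32)); print(n,m["conf"],cv2.boxPoints(r).round(1).tolist())
    if n=="top":
        c=viewer.camera(n)
        print([atz(c,p,.085).round(4).tolist() for p in cv2.boxPoints(r)])
    for th in("tab","knob"):
        m=finder.outline_of(n,th); print(n,th,[(x["conf"],x["extent"]) for x in m[:2]])
```

```text
side 0.88 [[201.10000610351562, 290.29998779296875], [253.5, 158.3000030517578], [370.1000061035156, 204.60000610351562], [317.70001220703125, 336.6000061035156]]
side tab []
side knob []
top 0.95 [[230.39999389648438, 216.0], [334.6000061035156, 174.39999389648438], [367.0, 255.60000610351562], [262.8999938964844, 297.20001220703125]]
[[0.656, 0.2575, 0.085], [0.7915, -0.0669, 0.085], [0.535, -0.1677, 0.085], [0.4053, 0.151, 0.085]]
top tab [(0.23, [168.8, 231.5, 47.5, 81.8])]
top knob [(0.62, [307.2, 255.8, 18.1, 33.7])]
```

View pics/crop0.png

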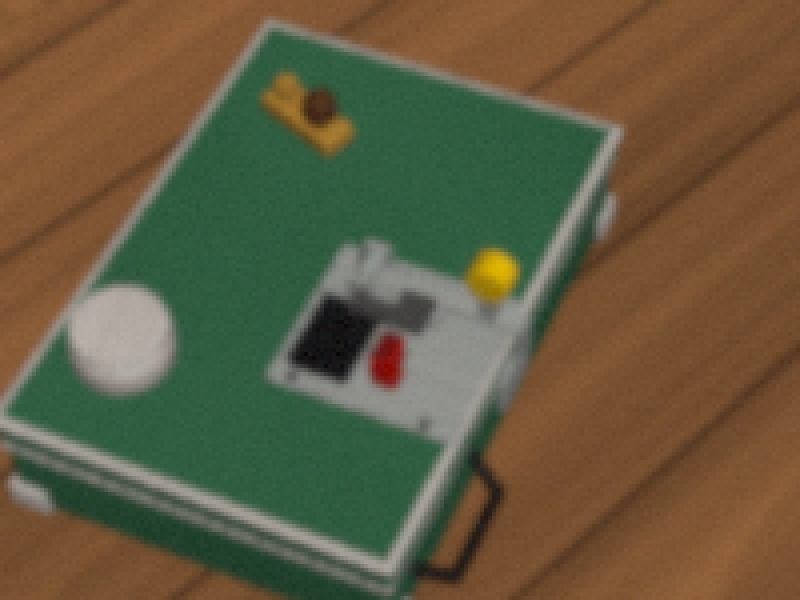

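View pics/crop1.png

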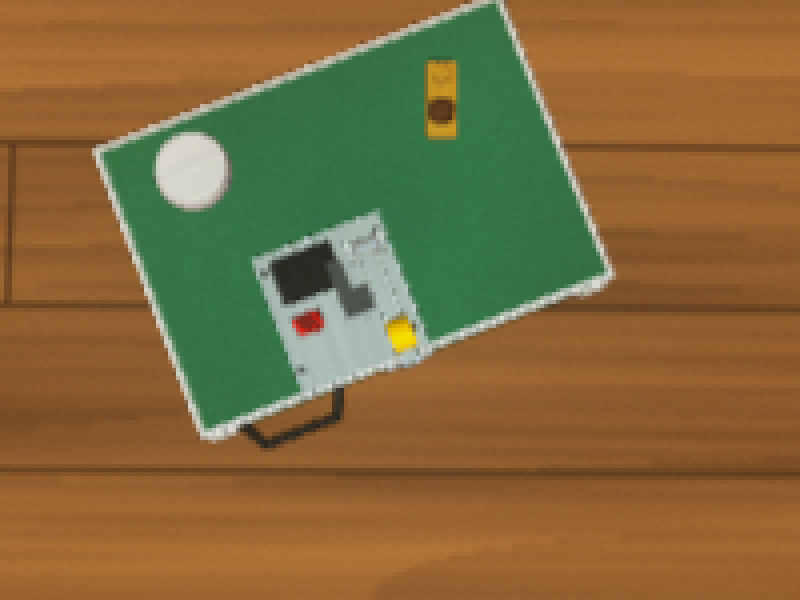

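```bash
cat >> h.py <<'E'
def blob(c,kind,box=None):
    h=cv2.cvtColor(c["pixels"],cv2.COLOR_RGB2HSV).astype(int); H,S,V=h[...,0],h[...,1],h[...,2]
    m=((H<6)|(H>174))&(S>180)&(V>90) if kind=="red" else (H>22)&(H<35)&(S>170)&(V>120)
    n,l,s,ce=cv2.connectedComponentsWithStats(m.astype(np.uint8),connectivity=8)
    o=np.argsort(-s[1:,4])[:2]+1
    return [(ce[i],s[i,4]) for i in o]
E
python3 - <<'E'
from h import *
S=viewer.camera("side");T=viewer.camera("top")
tp=np.array([[98,150],[503,0],[612,272],[205,437]])/4+[210,180]
sp=np.array([[3,410],[270,22],[620,130],[393,565]])/4+[210,170]
L=np.array([[.12,.17],[.12,-.17],[-.12,-.17],[-.12,.17]])
def W(p,l,z): c,s=np.cos(p[2]),np.sin(p[2]); return np.array([p[0]+c*l[0]-s*l[1],p[1]+s*l[0]+c*l[1],z])
r=least_squares(lambda p:np.concatenate([np.r_[proj(T,W(p,l,.085))-a,proj(S,W(p,l,.085))-b] for l,a,b in zip(L,tp,sp)]),[.6,.04,.37])
p=r.x; print(p,np.degrees(p[2]),r.fun.round(1))
c,s=np.cos(p[2]),np.sin(p[2])
for k in("red","yel"):
    a=blob(S,k);b=blob(T,k);print(k,a,b)
    X,e=tri(S,a[0][0],T,b[0][0]); d=X[:2]-p[:2]; print(X,e,"case:",c*d[0]+s*d[1],-s*d[0]+c*d[1],X[2]-.085)
E
```

```text
[0.60251965 0.0438136  0.38124112] 21.843507183568747 [-0.5  0.3 -2.2  0.9 -0.4 -1.2  0.5 -1.5  1.1  1.3  1.  -1.5 -0.2  0.5
  0.3  0.3]
red [(array([306.44230769, 259.78846154]), np.int32(52))] [(array([286.86956522, 260.13043478]), np.int32(23))]
[0.51707316 0.07783472 0.10358663] 0.206297642458253 case: -0.06665340307308137 0.06337084031998899 0.01858662739707813
yel [(array([332.70909091, 238.21818182]), np.int32(110))] [(array([310.        , 263.06976744]), np.int32(43)), (array([317., 195.]), np.int32(1))]
[0.50684152 0.00712503 0.12585475] 0.17420848184195847 case: -0.10245959742444291 0.0015447616470078904 0.040854748318056175
```

```bash
python3 -m inch '[[[0,0,0,0,0,0,-7.5],[0,45,-35,0,0,0,0],[0,45,-35,0,0,0,0],[0,45,-35,0,0,0,0],[0,45,-35,0,0,0,0],[0,45,-35,0,0,0,0],[0,45,-35,0,0,0,0],[0,45,-35,0,0,0,0]]]' 40; python3 -m inch '[[[0,45,-35,0,0,0,0],[0,45,-35,0,0,0,0],[0,45,-35,0,0,0,0],[0,45,-35,0,0,0,0],[0,45,-35,0,0,0,0],[0,0,0,0,0,0,0]]]'
```

```text
time: 2.55
ee_pos: [0.338, -0.1868, 0.2316]
tcp_rot: [180.0, -0.0, 21.8]
wrist_force: [0.5, -0.9, 0.0]
opening: -0.0001
grasp_force: 0.0
time: 3.3
ee_pos: [0.4822, 0.0605, 0.2303]
tcp_rot: [-180.0, 0.1, 22.1]
wrist_force: [-0.7, -0.3, 0.2]
opening: -0.0
grasp_force: 0.0
```

```bash
python3 -m inch '[[[0,-3,-2,40,0,0,0],[0,0,0,40,0,0,0],[0,0,0,0,0,0,0]]]'
python3 - <<'E'
from h import *
S=viewer.camera("side");T=viewer.camera("top")
a=cv2.resize(S["pixels"][190:300,260:370,::-1],(400,400),interpolation=3);b=cv2.resize(T["pixels"][210:320,230:340,::-1],(400,400),interpolation=3)
cv2.imwrite("pics/c2.png",np.hstack([a,b]))
o=bot.get_obs(); print(o["ee_pos"],o["tcp_rot"],proj(S,o["ee_pos"]),proj(T,o["ee_pos"]))
p=finder.mark_of("side","tab_block")
print(p and p[0], blob(S,"red"),blob(T,"red"))
E
```

```text
time: 3.68
ee_pos: [0.4759, 0.0576, 0.1491]
tcp_rot: [-179.9, 0.3, 21.8]
wrist_force: [-0.7, 0.8, 1.1]
opening: 0.0002
grasp_force: 0.0
[0.47775734 0.05789898 0.15266735] [ 1.79983252e+02 -4.59431709e-02  2.17753318e+01] [325.6312248  251.03377731] [292.63437596 272.27560772]
{'position': [304.1, 258.6], 'conf': 0.52} [(array([306.56862745, 259.68627451]), np.int32(51))] []
```

View pics/c2.png

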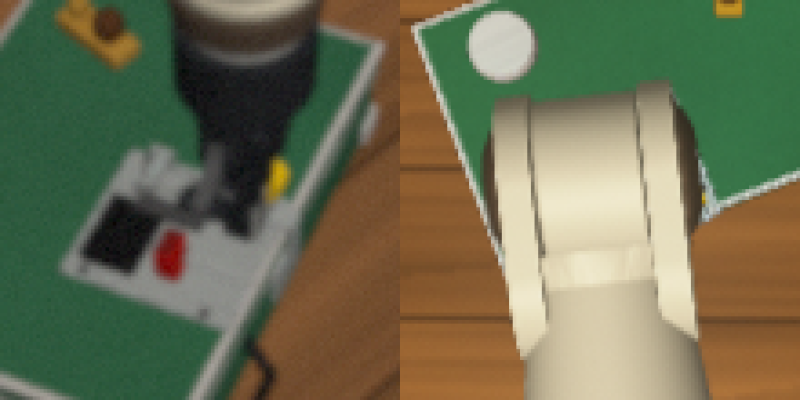

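```bash
python3 -m inch '[[[0,0,-4,16,0,0,0],[0,0,0,16,0,0,0],[0,0,0,16,0,0,0],[0,0,0,0,0,0,0],[0,6,0,0,0,0,0],[0,6,0,0,0,0,0],[0,0,0,0,0,0,0]]]'
```

```text
time: 4.7
ee_pos: [0.488, 0.0668, 0.1036]
tcp_rot: [180.0, -0.0, 21.8]
wrist_force: [0.5, 0.4, -0.3]
opening: 0.0
grasp_force: 0.0
```

```bash
python3 -m inch '[[[0,2,0,0,0,0,0],[0,2,0,0,0,0,0],[0,2,0,0,0,0,0],[0,2,0,0,0,0,0],[0,0,0,0,0,0,0]]]'
```

```text
time: 5.32
ee_pos: [0.4949, 0.0696, 0.1032]
tcp_rot: [-180.0, 0.0, 21.8]
wrist_force: [0.7, 0.7, -0.2]
opening: 0.0
grasp_force: 0.0
```

```bash
for i in 1; do python3 -m inch '[[[0,1,0,0,0,0,0],[0,1,0,0,0,0,0],[0,1,0,0,0,0,0],[0,1,0,0,0,0,0]]]'; done; python3 -m inch '[[[0,1,0,0,0,0,0],[0,1,0,0,0,0,0],[0,1,0,0,0,0,0]]]';python3 -m inch '[[[0,1,0,0,0,0,0],[0,1,0,0,0,0,0],[0,1,0,0,0,0,0]]]'
```

```text
time: 5.82
ee_pos: [0.4986, 0.071, 0.1033]
tcp_rot: [180.0, 0.0, 21.8]
wrist_force: [0.1, 0.1, -0.3]
opening: -0.0003
grasp_force: 0.0
time: 6.2
ee_pos: [0.501, 0.0721, 0.1033]
tcp_rot: [-180.0, 0.0, 21.8]
wrist_force: [-2.9, -1.1, 2.1]
opening: 0.0005
grasp_force: 1.3
time: 6.58
ee_pos: [0.5041, 0.0733, 0.1033]
tcp_rot: [-180.0, 0.0, 21.8]
wrist_force: [-2.6, -1.4, 1.7]
opening: -0.0001
grasp_force: 1.3
```

```bash
python3 -m inch '[[[0,1,0,0,0,0,0],[0,1,0,0,0,0,0],[0,1,0,0,0,0,0]]]';python3 -m inch '[[[0,1,0,0,0,0,0],[0,1,0,0,0,0,0]]]'
```

```text
time: 6.95
ee_pos: [0.5069, 0.0744, 0.1033]
tcp_rot: [-180.0, -0.0, 21.8]
wrist_force: [-1.9, -1.1, 1.2]
opening: -0.0004
grasp_force: 1.3
time: 7.2
ee_pos: [0.5088, 0.0751, 0.1033]
tcp_rot: [-180.0, 0.0, 21.8]
wrist_force: [-2.6, -0.4, 0.7]
opening: -0.0002
grasp_force: 1.3
```

```bash
python3 -m inch '[[[0,1,0,0,0,0,0],[0,1,0,0,0,0,0]]]';python3 -m inch '[[[0,1,0,0,0,0,0],[0,0.5,0,0,0,0,0]]]'
```

```text
time: 7.45
ee_pos: [0.5106, 0.0759, 0.1033]
tcp_rot: [-180.0, 0.0, 21.8]
wrist_force: [-2.0, -0.8, 1.0]
opening: -0.0001
grasp_force: 1.3
time: 7.7
ee_pos: [0.5121, 0.0765, 0.1033]
tcp_rot: [-180.0, -0.0, 21.8]
wrist_force: [-3.4, -0.9, 1.7]
opening: -0.0001
grasp_force: 1.3
```

```bash
for i in 1; do python3 -m inch '[[[0,1,0,0,0,0,0],[0,1,0,0,0,0,0]]]'; done;python3 -m inch '[[[0,1,0,0,0,0,0],[0,1,0,0,0,0,0]]]';python3 -m inch '[[[0,1,0,0,0,0,0],[0,1,0,0,0,0,0]]]'
```

```text
time: 7.95
ee_pos: [0.5139, 0.0772, 0.1033]
tcp_rot: [-180.0, 0.0, 21.8]
wrist_force: [-2.3, -0.5, 0.9]
opening: -0.0001
grasp_force: 1.3
time: 8.2
ee_pos: [0.5157, 0.0779, 0.1033]
tcp_rot: [-180.0, 0.0, 21.8]
wrist_force: [-2.2, 0.4, 1.7]
opening: 0.0
grasp_force: 1.3
time: 8.45
ee_pos: [0.5175, 0.0786, 0.1033]
tcp_rot: [180.0, 0.0, 21.8]
wrist_force: [-5.5, -1.3, 2.4]
opening: 0.0003
grasp_force: 2.8
```

```bash
python3 -m inch '[[[0,1,0,0,0,0,0],[0,1,0,0,0,0,0]]]';python3 -m inch '[[[0,1,0,0,0,0,0],[0,1,0,0,0,0,0]]]';python3 -m inch '[[[0,0.5,0,0,0,0,0],[0,0.5,0,0,0,0,0]]]'; python3 -m inch '[[[0,0.3,0,0,0,0,0]]]'
```

```text
time: 8.7
ee_pos: [0.519, 0.0792, 0.1033]
tcp_rot: [-180.0, 0.1, 21.8]
wrist_force: [-6.3, -2.1, 1.9]
opening: -0.0002
grasp_force: 2.9
time: 8.95
ee_pos: [0.5208, 0.08, 0.1033]
tcp_rot: [180.0, 0.1, 21.8]
wrist_force: [-4.7, -0.8, 3.3]
opening: 0.0001
grasp_force: 2.9
time: 9.2
ee_pos: [0.5218, 0.0803, 0.1033]
tcp_rot: [-180.0, 0.1, 21.8]
wrist_force: [-6.1, -0.9, 2.2]
opening: 0.0003
grasp_force: 2.8
time: 9.32
ee_pos: [0.5221, 0.0805, 0.1033]
tcp_rot: [-180.0, 0.1, 21.8]
wrist_force: [-5.1, -2.1, 2.1]
opening: -0.0004
grasp_force: 2.8
```

```bash
python3 -m inch '[[[0,0.3,0,0,0,0,0]]]'; python3 -m inch '[[[0,0.3,0,0,0,0,0]]]'
```

```text
time: 9.45
ee_pos: [0.5224, 0.0806, 0.1033]
tcp_rot: [-180.0, 0.1, 21.8]
wrist_force: [-5.2, -1.9, 2.4]
opening: -0.0
grasp_force: 2.8
time: 9.57
ee_pos: [0.5226, 0.0807, 0.1033]
tcp_rot: [-180.0, 0.1, 21.8]
wrist_force: [-5.1, -2.3, 2.0]
opening: 0.0002
grasp_force: 2.8
```

```bash
python3 -m inch '[[[0,0.3,0,0,0,0,0]]]'
```

```text
time: 9.7
ee_pos: [0.5229, 0.0808, 0.1033]
tcp_rot: [-180.0, 0.1, 21.8]
wrist_force: [-5.4, -1.8, 3.3]
opening: -0.0002
grasp_force: 2.8
```

```bash
python3 -m inch '[[[0,0.3,0,0,0,0,0]]]'; python3 -m inch '[[[0,0.3,0,0,0,0,0]]]'
```

```text
time: 9.82
ee_pos: [0.5231, 0.0809, 0.1033]
tcp_rot: [-180.0, 0.1, 21.8]
wrist_force: [-4.4, -1.3, 2.1]
opening: 0.0001
grasp_force: 2.8
time: 9.95
ee_pos: [0.5235, 0.081, 0.1033]
tcp_rot: [-180.0, 0.1, 21.8]
wrist_force: [-5.1, -1.0, 2.7]
opening: 0.0002
grasp_force: 2.8
```

```bash
python3 -m inch '[[[0,0.3,0,0,0,0,0]]]'
```

```text
time: 10.07
ee_pos: [0.5237, 0.0811, 0.1033]
tcp_rot: [-180.0, 0.1, 21.8]
wrist_force: [-5.2, -1.9, 2.8]
opening: -0.0001
grasp_force: 2.8
```

```bash
python3 -m inch '[[[0,0.3,0,0,0,0,0]]]'
```

```text
time: 10.2
ee_pos: [0.524, 0.0813, 0.1033]
tcp_rot: [-180.0, 0.1, 21.8]
wrist_force: [-5.4, -1.7, 2.8]
opening: -0.0002
grasp_force: 2.8
```

```bash
python3 -m inch '[[[0,0.3,0,0,0,0,0]]]'
```

```text
time: 10.32
ee_pos: [0.5243, 0.0814, 0.1033]
tcp_rot: [-180.0, 0.1, 21.8]
wrist_force: [-5.1, -2.1, 3.1]
opening: -0.0003
grasp_force: 2.8
```

```bash
python3 -m inch '[[[0,0.2,0,0,0,0,0]]]'
```

```text
time: 10.45
ee_pos: [0.5245, 0.0814, 0.1033]
tcp_rot: [-180.0, 0.1, 21.8]
wrist_force: [-5.7, -1.5, 2.5]
opening: -0.0004
grasp_force: 2.8
```

```bash
python3 -m inch '[[[0,0.2,0,0,0,0,0]]]'
```

```text
time: 10.58
ee_pos: [0.5247, 0.0815, 0.1033]
tcp_rot: [-180.0, 0.1, 21.8]
wrist_force: [-4.4, -1.3, 3.0]
opening: -0.0
grasp_force: 2.8
```

```bash
python3 -m inch '[[[0,0.2,0,0,0,0,0]]]'
```

```text
time: 10.7
ee_pos: [0.5249, 0.0816, 0.1033]
tcp_rot: [-180.0, 0.1, 21.8]
wrist_force: [-5.0, -1.0, 2.9]
opening: -0.0001
grasp_force: 2.8
```

```bash
python3 -m inch '[[[0,0.2,0,0,0,0,0]]]'
```

```text
time: 10.82
ee_pos: [0.5249, 0.0816, 0.1033]
tcp_rot: [-180.0, 0.1, 21.8]
wrist_force: [-6.5, -1.4, 3.3]
opening: -0.0003
grasp_force: 3.3
```

```bash
python3 -m inch '[[[0,0.2,0,0,0,0,0]]]'
```

```text
time: 10.95
ee_pos: [0.525, 0.0816, 0.1033]
tcp_rot: [-180.0, 0.1, 21.8]
wrist_force: [-6.5, -2.8, 3.9]
opening: -0.0
grasp_force: 3.7
```

```bash
python3 -m inch '[[[0,-5,0,0,0,0,0],[0,-8,0,0,0,0,0],[0,0,0,-35,0,0,0],[0,0,0,-40,0,0,0],[55,-15,31,0,0,0,0],[55,-15,31,0,0,0,0],[55,0,0,0,0,0,0]]]' 25
python3 - <<'E'
from h import *
S=viewer.camera("side");T=viewer.camera("top")
o=bot.get_obs(); d=o["ee_pos"][:2]-[.6025,.0438]; print(o["ee_pos"],.9282*d[0]+.3721*d[1],-.3721*d[0]+.9282*d[1])
print([(k,blob(S,k),blob(T,k)) for k in("red","yel")], finder.mark_of("side","knob")[:1])
cv2.imwrite("pics/c3.png",cv2.resize(S["pixels"][190:300,260:370,::-1],(600,600),interpolation=3))
E
```

```text
time: 11.82
ee_pos: [0.5085, 0.0067, 0.1786]
tcp_rot: [180.0, -0.0, 21.7]
wrist_force: [0.5, 0.9, 0.0]
opening: 0.0469
grasp_force: 0.0
[0.50863651 0.00823266 0.17840373] -0.10035870225211188 0.001913000849519217
[('red', [(array([295.46341463, 255.42682927]), np.int32(82))], []), ('yel', [(array([332.77981651, 238.19266055]), np.int32(109))], [(array([317., 195.]), np.int32(1))])] [{'position': [330.5, 241.0], 'conf': 0.84}]
```

View pics/c3.png

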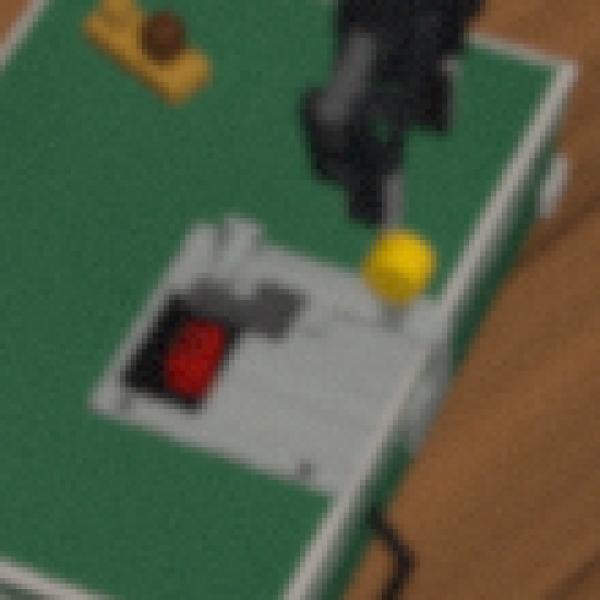

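The red tab is now at about (295, 255), slid back against the black cover, with the bolt moved along. The yellow knob at (333, 238) lies right below the open fingers. I'll descend and pinch it.

```bash
python3 -m inch '[[[55,-2,0,25,0,0,0],[55,0,0,25,0,0,0],[55,0,0,20,0,0,0],[55,0,0,0,0,0,0],[10,0,0,0,0,0,0],[10,0,0,0,0,0,0],[10,0,0,0,0,0,0],[10,0,0,0,0,0,0]]]' 25
```

```text
time: 12.98
ee_pos: [0.5073, 0.0081, 0.1094]
tcp_rot: [-180.0, -0.1, 21.8]
wrist_force: [-1.7, 3.7, 5.4]
opening: 0.0175
grasp_force: 28.7
```

```bash
python3 -m inch '[[[10,0.3,0,-1,0,0,0],[10,0.5,0,-1,0,0,0],[10,0.4,0,-1,0,0,0],[10,0,0,0,0,0,0]]]'; python3 -c "
import numpy as np
t=np.radians([2.3,8,14,20,26,32,38,44,50,56,62,68,74,80,86,90])
print(np.c_[np.degrees(t[1:]),np.diff(-75*np.cos(t)+28*np.sin(t)),np.diff(75*np.sin(t)+28*np.cos(t))].round(1).tolist())"
```

```text
time: 13.48
ee_pos: [0.5077, 0.0082, 0.1106]
tcp_rot: [-180.0, 0.1, 21.8]
wrist_force: [0.1, 4.8, -7.3]
opening: 0.0174
grasp_force: 26.8
[[8.0, 3.4, 7.2], [14.0, 4.4, 7.1], [20.0, 5.1, 6.7], [26.0, 5.8, 6.1], [32.0, 6.4, 5.4], [38.0, 6.9, 4.7], [44.0, 7.4, 4.0], [50.0, 7.7, 3.2], [56.0, 8.0, 2.4], [62.0, 8.2, 1.5], [68.0, 8.4, 0.7], [74.0, 8.4, -0.2], [80.0, 8.3, -1.1], [86.0, 8.1, -2.0], [90.0, 5.3, -1.8]]
```

```bash
python3 -m inch '[[[10,0,0,0,0,0,0],[10,0,0,0,0,0,0]]]'
python3 - <<'E'
from h import *
S=viewer.camera("side");T=viewer.camera("top")
print([bot.get_obs()[k] for k in("wrist_force","torque","ee_pos")])
print([(k,blob(S,k)) for k in("red","yel")])
cv2.imwrite("pics/c4.png",cv2.resize(S["pixels"][200:280,270:350,::-1],(600,600),interpolation=3))
E
```

```text
time: 13.72
ee_pos: [0.5076, 0.0082, 0.1106]
tcp_rot: [-180.0, 0.1, 21.8]
wrist_force: [0.9, 5.9, -6.1]
opening: 0.0175
grasp_force: 26.8
[array([ 0.42436646,  4.80648555, -6.85608644]), array([0.88126155, 0.07684461, 0.13367588]), array([0.50764147, 0.0081808 , 0.11057094])]
[('red', [(array([295.41463415, 255.42682927]), np.int32(82))]), ('yel', [(array([336.85714286, 237.38095238]), np.int32(21))])]
```

View pics/c4.png

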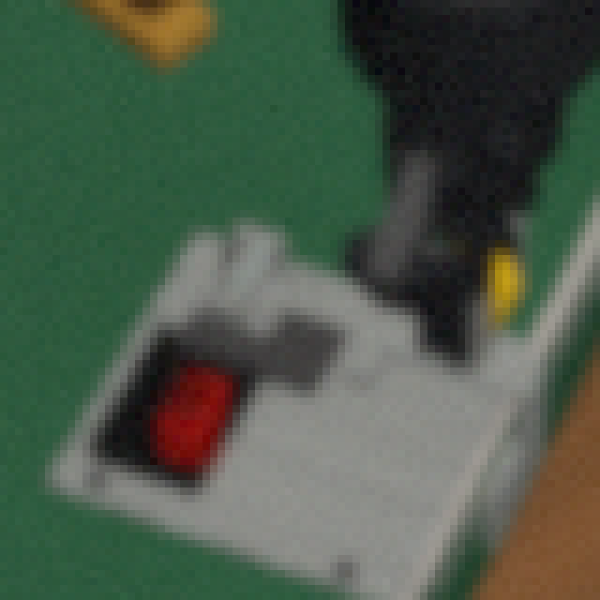

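```bash
python3 -m inch '[[[10,0,-0.7,0,0,0,0],[10,0,0,0,0,0,0]]]'; python3 -m inch '[[[10,0.1,0,-0.3,0,0,0],[10,0,0,0,0,0,0]]]'
```

```text
time: 14.08
ee_pos: [0.5077, 0.0083, 0.1109]
tcp_rot: [180.0, 0.0, 21.8]
wrist_force: [2.5, 0.9, -8.8]
opening: 0.0172
grasp_force: 26.7
time: 14.32
ee_pos: [0.508, 0.0085, 0.1116]
tcp_rot: [180.0, -0.0, 21.8]
wrist_force: [3.9, -0.9, -7.6]
opening: 0.0178
grasp_force: 26.7
```

```bash
python3 -m inch '[[[10,0.2,0.2,-0.4,0,0,0],[10,0,0,0,0,0,0]]]'; python3 -m inch '[[[10,0,0,0,0,0,0],[10,0,0,0,0,0,0]]]'
```

```text
time: 14.58
ee_pos: [0.5081, 0.0085, 0.1121]
tcp_rot: [180.0, -0.0, 21.8]
wrist_force: [2.9, 0.2, -6.5]
opening: 0.0178
grasp_force: 26.7
time: 14.82
ee_pos: [0.5081, 0.0085, 0.1121]
tcp_rot: [180.0, -0.0, 21.8]
wrist_force: [3.5, -0.5, -6.0]
opening: 0.0175
grasp_force: 26.8
```

```bash
python3 -m inch '[[[10,0.5,0,-1,0,0,0],[10,0.5,0,-1,0,0,0],[10,0.5,0,-1,0,0,0]]]'; python3 -m inch '[[[10,0.5,0,-1,0,0,0],[10,0.5,0,-1,0,0,0]]]'
```

```text
time: 15.2
ee_pos: [0.5094, 0.0091, 0.1151]
tcp_rot: [180.0, 0.0, 21.8]
wrist_force: [0.7, -1.2, -6.6]
opening: 0.0173
grasp_force: 26.6
time: 15.45
ee_pos: [0.5103, 0.0094, 0.117]
tcp_rot: [180.0, 0.0, 21.8]
wrist_force: [0.5, -2.2, -6.1]
opening: 0.0174
grasp_force: 26.5
```

```bash
python3 -m inch '[[[10,1.4,0.2,-2.9,0,0,0],[10,2.1,0,-3.6,0,0,0],[10,2.3,0,-3.5,0,0,0],[10,2.5,0,-3.4,0,0,0],[10,2.6,0,-3.3,0,0,0],[10,2.8,0,-3.1,0,0,0],[10,3,0,-3,0,0,0],[10,0,0,0,0,0,0]]]'
```

```text
time: 16.45
ee_pos: [0.5264, 0.0158, 0.1402]
tcp_rot: [-180.0, -0.0, 21.8]
wrist_force: [-1.4, 1.1, -3.2]
opening: 0.0177
grasp_force: 25.4
```

```bash
python3 -m inch '[[[10,6.4,0,-5.3,0,0,0],[10,6.9,0,-4.7,0,0,0],[10,7.4,0,-4,0,0,0],[10,7.7,0,-3.2,0,0,0],[10,8,0,-2.4,0,0,0],[10,8.2,0,-1.5,0,0,0],[10,0,0,0,0,0,0]]]'
```

```text
time: 17.32
ee_pos: [0.5685, 0.0327, 0.1614]
tcp_rot: [-180.0, -0.1, 21.8]
wrist_force: [-2.9, 2.2, -0.1]
opening: 0.0175
grasp_force: 24.7
```

```bash
python3 -m inch '[[[10,8.3,0,-0.7,0,0,0],[10,8.4,0,0.2,0,0,0],[10,8.3,0,1.1,0,0,0],[10,8.1,0,2,0,0,0],[10,2,0,0.7,0,0,0],[10,0,0,0,0,0,0]]]'
```

```text
time: 18.08
ee_pos: [0.6006, 0.0456, 0.1585]
tcp_rot: [180.0, -0.1, 21.8]
wrist_force: [-2.1, 3.8, 4.9]
opening: 0.0173
grasp_force: 26.2
```

```bash
python3 -m inch '[[[60,0,0,0,0,0,0],[60,0,0,0,0,0,0],[60,0,0,0,0,0,0],[60,0,0,-20,0,0,0],[60,0,0,-40,0,0,0],[60,0,0,-50,0,0,0],[60,0,0,-30,0,0,0],[60,0,0,0,0,0,0]]]'
python3 - <<'E'
from h import *
S=viewer.camera("side")
print(bot.get_obs()["wrist_force"],[(k,blob(S,k)) for k in("red","yel")])
c,s=.9282,.3721; l=(.0005,.0015); print("expect knob",proj(S,[.6025+c*l[0]-s*l[1],.0438+s*l[0]+c*l[1],.172]))
cv2.imwrite("pics/c5.png",cv2.resize(S["pixels"][170:290,250:370,::-1],(600,600),interpolation=3))
E
```

```text
time: 19.08
ee_pos: [0.6007, 0.0451, 0.3001]
tcp_rot: [179.9, -0.2, 21.8]
wrist_force: [-0.5, 0.6, -0.3]
opening: 0.0513
grasp_force: 0.0
[-0.17844528  0.54010208 -0.31902677] [('red', [(array([295.41176471, 255.43529412]), np.int32(85))]), ('yel', [(array([294.53571429, 210.83035714]), np.int32(112))])]
expect knob [289.32187611 210.24601854]
```

View pics/c5.png

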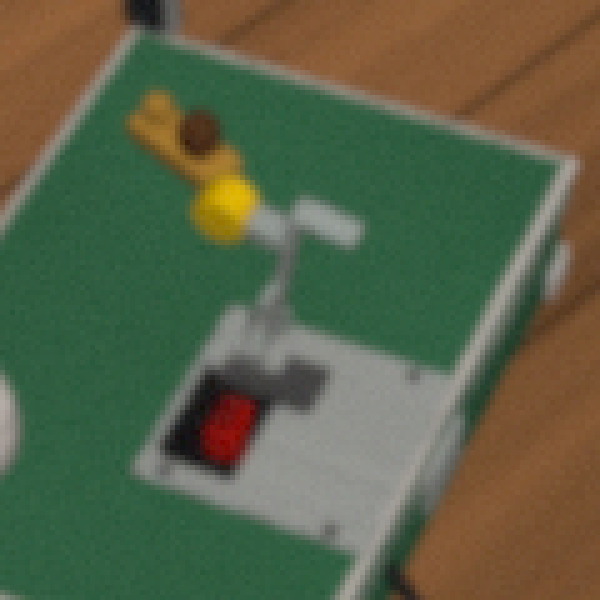

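Run:
```python
from h import *
S=viewer.camera("side"); print(blob(S,"yel"))
for d in(0,60,70,75,80,85,90,95):
    t=np.radians(d);x=-.0275-.075*np.cos(t)+.028*np.sin(t);z=.097+.075*np.sin(t)+.028*np.cos(t);c,s=.9282,.3721
    print(d,proj(S,[.6025+c*x-s*.0015,.0438+s*x+c*.0015,z]))
```

```text
[(array([294.44247788, 210.86725664]), np.int32(113))]
0 [332.57940684 238.43317922]
60 [306.48408126 214.63754241]
70 [300.61150294 212.38931857]
75 [297.69414492 211.55074651]
80 [294.82371532 210.91155814]
85 [292.02504053 210.47594311]
90 [289.32187611 210.24601854]
95 [286.73665    210.22186061]
```

```bash
python3 -c "
from workcell import bot
print(bot.job_done())"
```

```text
the job is handed in; nothing more can be done
None
```

The red tab is slid back to its stop and the latch is left standing at about 80–88° (camera and arm readings differ; the pass limit is about 72°). The gripper is clear of the case, and the job was handed in at about 19 s; no verdict was shown.

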